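Stack the spare idler parts in fitting order

TASK

Make up the spare idler set on the round aluminium base, one part squarely centred on the other: the toothed belt pulley at the bottom, then the plain black ring, then the ball bearing, and the brass flange bush on top, flange down. Leave everything else on the machine cabinet where it lies.

Things in the scene. Friction and masses are not known exactly. Their poses are not given: they have to be found in the camera images.
- stack_base: Round bare-aluminium base disc, 84 mm diameter, 10 mm thick, fixed on the cabinet top with a thin scribed circle on it; origin at the centre of its underside (cabinet top), z up. The stack is built on its upper face, which is 10 mm above the origin. The base, the three round parts and the die plate stand in two rows along x, about 110 mm from centre to centre in x and in y, so fingers find most room on the diagonals between the rows.
- toothed_pulley: Black toothed belt pulley with a light grey hub, lying flat; 66 mm diameter, 26 mm high, 0.21 kg, solid for stacking; origin at the centre of its underside, z up. Grasp across the rim.
- plain_ring: Plain smooth black ring lying flat; 63 mm diameter, 22 mm high (its flat top is at 21 to 22 mm), 0.16 kg, solid for stacking; origin at the centre of its underside, z up. Grasp across the rim.
- bearing: Light steel sealed ball bearing lying flat; 52 mm diameter, 15 mm high, 0.17 kg, solid for stacking; origin at the centre of its underside, z up. Grasp the outer race.
- bush: Brass flange bush standing on its flange on the die plate: flange 38 mm diameter and 8 mm high below, barrel 28 mm diameter above it, 34 mm high in all, 0.11 kg; origin at the centre of the flange's underside, z up. Grasp the barrel above the flange.
- die_plate: Flat black rectangular plate, 60 x 75 x 11 mm (x, y, z), lying loose on the cabinet top with the bush on it; origin at the centre of its underside. It stays where it is.
- spanner: Chrome combination spanner, 25 x 146 x 8 mm, lying loose along the foot of the slitter's side plate on the right; its y axis runs along it; origin at its centre underneath. It stays where it is.
- pipe_cap: Red plastic pipe cap, 49 mm diameter, 16 mm high, loose near the front left corner of the cabinet top; origin at the centre of its underside. Not part of the set; it stays where it is.
There are look-alikes about, which are no part of the job. What is shaped like the bearing but turquoise is not meant.

How it is judged:
At the end, for the whole second after the job is handed in: Toothed pulley, plain ring, bearing and bush stand on the base in this order from below, each within 10 mm of the base's centre line, within 5 mm of its proper height in the stack (undersides 10, 36, 58 and 73 mm above the cabinet top), level (under 0.12 rad), released and at rest (horizontal distance between each of toothed_pulley, plain_ring, bearing, bush and stack_base below 0.01 m and z of toothed_pulley in the frame of stack_base between 0.005 and 0.015 m and angle between each of toothed_pulley, plain_ring, bearing, bush's own z axis and vertical below 0.12 rad and linear speed of each of toothed_pulley, plain_ring, bearing, bush below 0.02 m/s and angular speed of each of toothed_pulley, plain_ring, bearing, bush below 0.2 rad/s and z of plain_ring in the frame of stack_base between 0.031 and 0.041 m and z of bearing in the frame of stack_base between 0.053 and 0.063 m and z of bush in the frame of stack_base between 0.068 and 0.078 m); the robot touches nothing.
It fails at once if the die plate, the spanner or the red pipe cap was pushed more than 25 mm from where it lay (distance of any of die_plate, spanner, pipe_cap from where it was at the start of the episode above 0.025 m).
It also fails if it takes over 109 s, if anything falls off the work surface, if the arm or the gripper's body presses on something with over 40 N, if the wrist force passes 120 N, or if a joint passes its speed limit or range.

ROBOT

A 7-joint arm with a two-finger parallel gripper is mounted at the origin on a cart in front of the work surface, level with it; the furniture and walls round the work are solid. World frame = base frame: x ahead of the robot, y to its left, z up, the work surface at z = 0. Lengths are in m, angles in rad, forces in N, time in s.
With the tool pointing down it reaches from about 0.35 to 0.9 m from the base axis. Payload 8.1 kg.
Tool frame: the origin (TCP) lies on the centre line of the jaws, within the pads' length; the fingertips stand 19 mm ahead of it and the grasp point (between the pads) is the TCP (arm.tip_reach is the distance from the TCP to the fingertips, in m); z points along the fingers, y is the line along which they close (so a half turn about z gives the same grasp; the last joint's range is limited). The gripper opens to 92 mm and grips with 3 to 60 N. Pads are 19 mm wide; open, the fingers measure 130 mm over their backs; the gripper's body (75 mm by 190 mm) begins 47 mm behind the grasp point.
Start: joints at [-1.376, 0.434, 0.025, 1.573, -0.012, 1.134, -0.075], TCP at [0.183, 0.597, 0.246] pointing down, gripper open.
Joint ranges: [-2.62, 2.62], [-0.44, 2.09], [-1.27, 1.32], [0.08, 2.57], [-1.32, 4.46], [0.12, 2], [-2.74, 2.74]. Speed limits (rad/s): [2.22, 2.22, 3.01, 3.01, 3.14, 3.14, 3.14].

INTERFACE

Orientations are given as a rotation vector (axis times angle).
In Python, from cell import arm gives the robot as it stands.
- The arm moves only by the tool arm_command, never from a script. Its argument "targets" is a list that holds one entry, the list of rows, each a list of 6 numbers: the shift along the tool's x, y, z in m, then the turn, a rotation vector about the tool's x, y, z in rad. A call has 1 to 10 rows; each row shifts and turns the commanded pose from where the row before left it, along the tool's axes as they then stand; what a row does not reach is not made up. A row lasts 1/8 s, in which the tool goes at most 62.5 mm and 10.7 degrees, less where a joint would pass 70% of its speed; a pose out of reach is approached as far as the arm can. A call with a gripper value outside its range is refused whole. "jaw" is the finger opening in m, from 0 to 0.0918, set as the call begins (left out, the last holds). The fingers move at their own pace and stop on an object; "newtons" is the grip in N (left out, the last holds). Time passes only in rows, so rows that do not move let the fingers close. It gives the time, the measured TCP pose, the force, the opening and the grip force at its end, in the units of the state.
- arm.observe(): the state, without advancing time (a new reading comes with each control period).
- arm.get_image(name): name is "scene" or "top"; returns a dict with "pixels" (400x640x3 uint8, red, green, blue), "z_map" (400x640 float32, m along the optical axis (not along the pixel's ray), 0 where there is no reading), "fx", "fy", "cx", "cy" (pixels), "xyz" and "rotation" of the camera in the world. Camera axes: x right, y down, z forward; pixel columns grow to the right and rows downward; lengths in m; the calibration is good to about 2 mm. A picture is of the moment at which its call begins.
- arm.sign_off(): hands the job in; it is judged then, once.
The state is a dict: "clock": time; "joints": joint angles; "dq": joint speeds; "joint_efforts": joint torques, N m; "position": TCP position; "ee_rot": TCP orientation; "force": force on the tool from outside, world axes, zero at the start; "ft_torque": the same for the moment, N m; "width": opening from 0.0 (shut) to 1.0 (fully open); "gripper_force": force on a finger pad.
Only numpy, scipy, OpenCV 4.12 (cv2) and the standard library are available. Lean on these libraries where they do the work, as an engineer would, in place of code of your own. Each camera call takes 0.05 s, during which the arm holds its last target. There are 200 camera calls.

## Working session

There is one attempt and no reset: what is moved stays moved. The work goes in short steps, Python scripts to look and compute and a tool call to move; the robot and the scene stay as the last step left them, time stands still between calls to the robot, and variables do not carry over. Pictures are saved under pics/ and viewed, at most 14 in all, crops included, and the job is handed in when it is done.

Besides the shell and the picture viewer there is one more tool, called after ">>>" by a JSON object that holds its "op" and its "data". arm_command: Moves the arm, as the interface text tells. Its arguments: {"type":"object","properties":{"targets":{"type":"array","items":{"type":"array","items":{"type":"array","items":{"type":"number"}}}},"jaw":{"type":"number"},"newtons":{"type":"number"}},"required":["targets"]}

```bash
mkdir -p pics; ls; python3 - <<'E'
from cell import arm
import cv2,numpy as np
for n in("scene","top"):
    d=arm.get_image(n); cv2.imwrite(f"pics/{n}0.png",d["pixels"][:,:,::-1]); np.savez(f"{n}0.npz",**d)
    print(n,d["fx"],d["cx"],d["cy"],d["xyz"],np.round(d["rotation"],3).tolist())
s=arm.observe();print(s)
E
```

```text
pics
scene 422.3132196092459 320.541350805445 206.18491680643044 [1.0744829  0.54689936 0.38740385] [-0.844, -2.165, 1.423]
top 441.1027696459727 322.1325917139863 193.86260427238693 [0.43334243 0.02264388 0.87289445] [-2.191, 2.132, -0.163]
{'clock': 0.1, 'joints': array([-1.37562546,  0.43515189,  0.02498652,  1.57398349, -0.01160601,
        1.13396126, -0.07510079]), 'dq': array([-6.64929001e-05, -1.05077111e-03, -2.14065989e-03, -3.61050757e-03,
        1.56177335e-04,  7.73572330e-04,  5.77119868e-04]), 'joint_efforts': array([ 3.99146928e-03, -6.69126678e+01,  9.88498069e-01, -3.15144396e+01,
       -6.04259013e-02,  3.74831550e-02,  5.87134991e-05]), 'position': array([0.18330094, 0.59709004, 0.24503319]), 'ee_rot': array([-4.66130493e-01, -3.10674021e+00,  2.13094784e-03]), 'force': array([-0.42297101,  0.1706462 ,  0.53746986]), 'ft_torque': array([0.0114937 , 0.0054917 , 0.02268419]), 'gripper_force': 0.0, 'width': 1.0026189721649637}
```

View pics/top0.png

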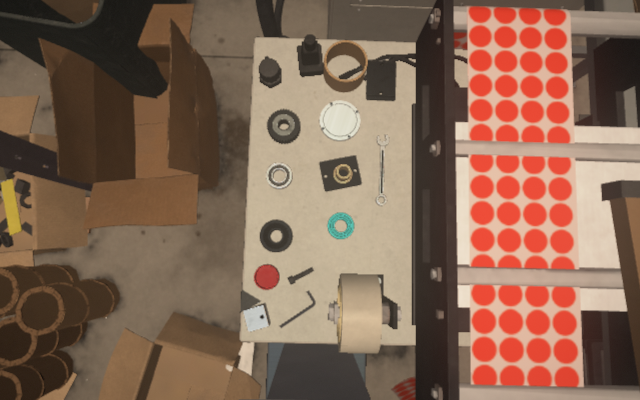

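View pics/scene0.png

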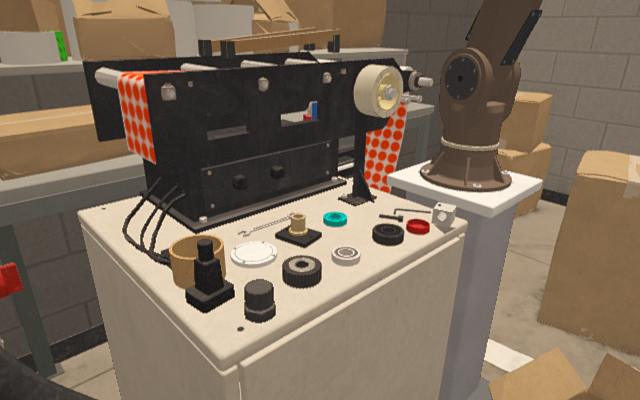

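The top view has +x up and +y left. Pulley (283,126), bearing (280,175), ring (276,235), base (341,121), bush (344,173) on the die plate, spanner (382,170), cap (267,276). The turquoise decoy is at (341,226), and the slitter plate starts at column 415.

```bash
cat > h.py <<'E'
import cv2,numpy as np
from scipy.spatial.transform import Rotation as R
def rot(d):
    r=np.array(d["rotation"]); return r if r.shape==(3,3) else R.from_rotvec(r).as_matrix()
def cloud(d):
    v,u=np.mgrid[0:400,0:640]; z=d["z_map"]
    p=np.stack([(u-d["cx"])/d["fx"]*z,(v-d["cy"])/d["fy"]*z,z],-1)
    return p@rot(d).T+d["xyz"]
def ray(d,u,v,h):
    r=rot(d)@np.array([(u-d["cx"])/d["fx"],(v-d["cy"])/d["fy"],1]); o=np.array(d["xyz"])
    return o+r*(h-o[2])/r[2]
def blob(d,u,v,zlo,zhi,h,rad=30):
    """top-face blob near pixel by height band -> centre by ray at h, diameter m"""
    P=cloud(d); m=((P[...,2]>zlo)&(P[...,2]<zhi)&(d["z_map"]>0)).astype(np.uint8)
    w=np.zeros_like(m); cv2.circle(w,(u,v),rad,1,-1); m&=w
    cs,_=cv2.findContours(m,cv2.RETR_EXTERNAL,cv2.CHAIN_APPROX_NONE)
    c=max(cs,key=len); (x,y),r=cv2.minEnclosingCircle(c); e=cv2.fitEllipse(c)
    f=2*(h and (d["xyz"][2]-h))/d["fx"]
    return np.round(ray(d,x,y,h),4),np.round(ray(d,*e[0],h),4),round(r*f,4),len(c)
E
python3 - <<'E'
from h import *
d=dict(np.load("top0.npz"))
P=cloud(d); print("table",np.median(P[200:210,300:320,2]))
for n,u,v,lo,hi,h,r in [("pulley",283,126,.018,.035,.026,25),("ring",276,235,.015,.03,.022,25),("bearing",280,175,.010,.022,.015,20),("base",341,121,.006,.016,.01,28),("bushtop",344,173,.028,.055,.045,20),("plate",340,173,.006,.055,.011,30),("spanner",382,170,.004,.02,.008,38),("cap",267,276,.01,.03,.016,16)]:
    print(n,*blob(d,u,v,lo,hi,h,r))
for u in range(400,470,6): print(u,np.round(P[173,u],3),np.round(P[120,u],3))
for q in [(310,55),(268,70),(345,60),(380,80)]: print(q,np.round(P[q[1],q[0]],3), P[q[1]-14:q[1]+14,q[0]-14:q[0]+14,2].max())
E
```

```text
table -0.00012082512474126395
pulley [0.6809 0.0881 0.026 ] [0.6811 0.088  0.026 ] 0.0643 100
ring [0.4635 0.0948 0.022 ] [0.4636 0.0948 0.022 ] 0.0634 90
bearing [0.5827 0.0942 0.015 ] [0.5825 0.0941 0.015 ] 0.0513 72
base [ 0.6997 -0.0237  0.01  ] [ 0.6998 -0.0239  0.01  ] 0.0805 114
bushtop [ 0.588  -0.0305  0.045 ] [ 0.5876 -0.0311  0.045 ] 0.0303 43
plate [ 0.5914 -0.0273  0.011 ] [ 0.5916 -0.0272  0.011 ] 0.09 126
spanner [ 0.6015 -0.1114  0.008 ] [ 0.6016 -0.0689  0.008 ] 0.1379 191
cap [0.3849 0.1101 0.016 ] [0.3852 0.1105 0.016 ] 0.0495 70
400 [ 0.596 -0.148 -0.002] [ 0.707 -0.148 -0.001]
406 [ 0.596 -0.16   0.002] [ 0.706 -0.16   0.002]
412 [ 0.596 -0.171  0.005] [ 0.706 -0.172  0.003]
418 [ 0.566 -0.146  0.164] [ 0.656 -0.146  0.164]
424 [ 0.559 -0.146  0.202] [ 0.647 -0.149  0.192]
430 [ 0.553 -0.145  0.239] [ 0.632 -0.145  0.241]
436 [ 0.547 -0.146  0.27 ] [ 0.623 -0.146  0.272]
442 [ 0.542 -0.146  0.298] [ 0.614 -0.145  0.302]
448 [ 0.539 -0.149  0.313] [ 0.61  -0.149  0.315]
454 [ 0.54  -0.157  0.314] [ 0.61  -0.157  0.316]
460 [ 0.549 -0.181  0.266] [ 0.666 -0.225  0.139]
466 [ 0.549 -0.19   0.265] [ 0.667 -0.236  0.137]
(310, 55) [0.811 0.039 0.061] 0.8728944478834398
(268, 70) [0.783 0.12  0.05 ] 0.8728944478834398
(345, 60) [ 0.831 -0.032  0.002] 0.8728944478834398
(380, 80) [ 0.785 -0.104  0.014] 0.8728944478834398
```

>>> {"op": "arm_command", "data": {"targets": [[[0,0,0,0,0,-0.149],[0,0,0,0,0,-0.149],[-0.031,-0.032,0,0,0,0],[-0.031,-0.032,0,0,0,0],[-0.031,-0.032,0,0,0,0],[-0.031,-0.032,0,0,0,0],[-0.031,-0.032,0,0,0,0],[-0.031,-0.032,0,0,0,0],[-0.031,-0.032,0,0,0,0],[-0.031,-0.032,0,0,0,0]]], "jaw": 0.0918, "newtons": 20}}

```text
clock: 1.35
position: [0.4322, 0.3402, 0.2455]
ee_rot: [0.0, -3.141, 0.0]
force: [-0.3, 0.4, 0.2]
width: 1.001
gripper_force: 0.0
```

>>> {"op": "arm_command", "data": {"targets": [[[-0.031,-0.032,0,0,0,0],[-0.031,-0.032,0,0,0,0],[-0.031,-0.032,0,0,0,0],[-0.031,-0.032,0,0,0,0],[-0.031,-0.032,0,0,0,0],[-0.031,-0.032,0,0,0,0],[-0.031,-0.032,0,0,0,0],[0,0,0,0,0,0]]]}}

```text
clock: 2.35
position: [0.6502, 0.1129, 0.2449]
ee_rot: [0.009, 3.142, -0.004]
force: [-0.6, -0.1, 0.1]
width: 0.998
gripper_force: 0.0
```

>>> {"op": "arm_command", "data": {"targets": [[[-0.015,-0.0125,0.03,0,0,0],[-0.016,-0.0125,0.03,0,0,0],[0,0,0.035,0,0,0],[0,0,0.035,0,0,0],[0,0,0.03,0,0,0],[0,0,0.025,0,0,0],[0,0,0,0,0,0]]]}}

```text
clock: 3.22
position: [0.6772, 0.0934, 0.0585]
ee_rot: [0.002, -3.137, 0.0]
force: [0.7, -0.9, -1.0]
width: 0.998
gripper_force: 0.0
```

```bash
python3 - <<'E'
from cell import arm
import cv2
d=arm.get_image("top"); cv2.imwrite("pics/top1.png",cv2.resize(d["pixels"][30:280,220:470,::-1],None,fx=2.4,fy=2.4))
E
```

```text
(no output)
```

View pics/top1.png

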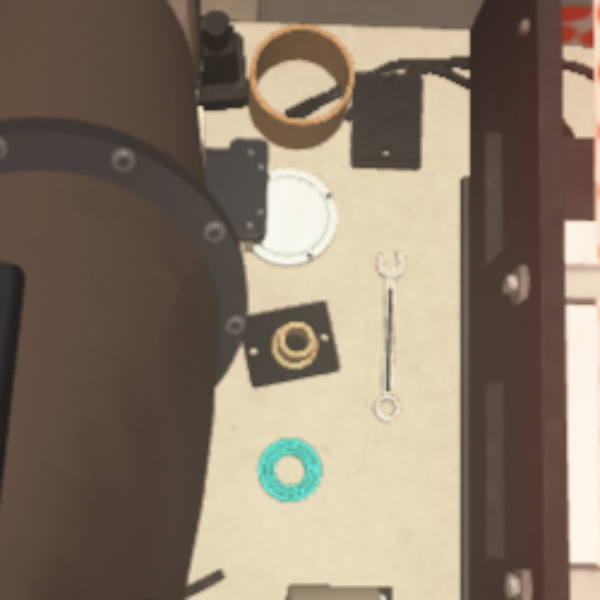

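The arm hides the pulley from the top camera; the base, die plate and spanner haven't moved. I'll settle and correct from the measured pose.

>>> {"op": "arm_command", "data": {"targets": [[[0,0,0,0,0,0],[0,0,0,0,0,0]]]}}

```text
clock: 3.52
position: [0.6802, 0.0928, 0.0621]
ee_rot: [-0.0, 3.14, 0.001]
force: [-0.3, 0.8, 0.3]
width: 0.999
gripper_force: 0.0
```

```bash
python3 - <<'E'
from cell import arm
import cv2
d=arm.get_image("scene"); cv2.imwrite("pics/scene1.png",cv2.resize(d["pixels"][170:340,180:420,::-1],None,fx=3,fy=3))
E
```

```text
(no output)
```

View pics/scene1.png

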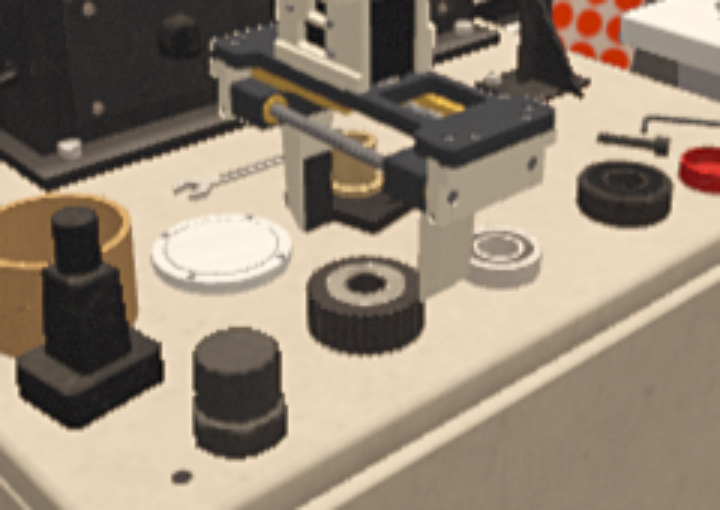

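The fingers straddle the pulley at (365,300) in the crop; it needs 5 mm toward −y and then down.

>>> {"op": "arm_command", "data": {"targets": [[[-0.001,-0.005,0.01,0,0,0],[0,0,0.015,0,0,0],[0,0,0.013,0,0,0],[0,0,0,0,0,0],[0,0,0,0,0,0]]]}}

```text
clock: 4.2
position: [0.6804, 0.0876, 0.0226]
ee_rot: [0.0, -3.141, -0.0]
force: [0.2, 0.3, 0.0]
width: 1.0
gripper_force: 0.0
```

>>> {"op": "arm_command", "data": {"targets": [[[0,0,0,0,0,0],[0,0,0,0,0,0],[0,0,0,0,0,0],[0,0,0,0,0,0],[0,0,0,0,0,0],[0,0,0,0,0,0]]], "jaw": 0.05, "newtons": 20}}

```text
clock: 4.95
position: [0.6806, 0.0877, 0.023]
ee_rot: [-0.0, 3.141, 0.0]
force: [-1.3, 0.1, 4.0]
width: 0.705
gripper_force: 20.0
```

>>> {"op": "arm_command", "data": {"targets": [[[0,0,-0.02,0,0,0],[0,0,-0.03,0,0,0],[-0.005,-0.028,0,0,0,0],[-0.005,-0.028,0,0,0,0],[-0.005,-0.028,0,0,0,0],[-0.0045,-0.0275,0,0,0,0],[0,0,0,0,0,0],[0,0,0,0,0,0]]]}}

```text
clock: 5.95
position: [0.7, -0.0232, 0.0734]
ee_rot: [-0.0, 3.141, 0.001]
force: [0.6, 1.1, -1.7]
width: 0.702
gripper_force: 20.0
```

```bash
python3 - <<'E'
from cell import arm
import cv2
d=arm.get_image("scene"); cv2.imwrite("pics/scene2.png",cv2.resize(d["pixels"][170:320,180:420,::-1],None,fx=3,fy=3))
E
```

```text
(no output)
```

View pics/scene2.png

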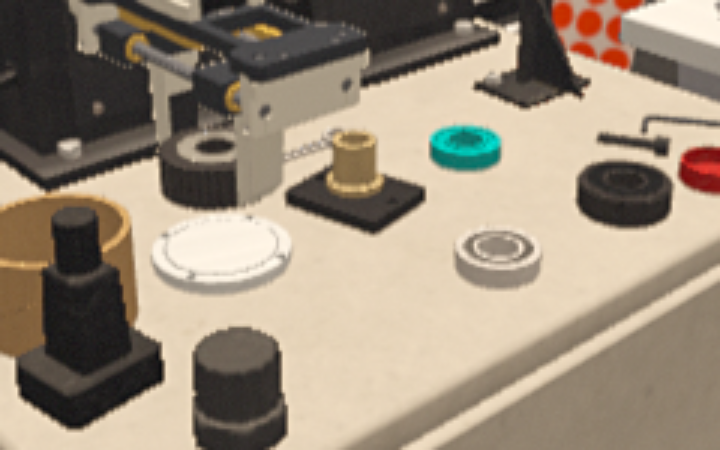

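The pulley is held level above the base at (220,170) in the crop. Lowering and releasing.

>>> {"op": "arm_command", "data": {"targets": [[[0,-0.001,0.015,0,0,0],[0,0,0.012,0,0,0],[0,0,0.008,0,0,0],[0,0,0.004,0,0,0],[0,0,0,0,0,0],[0,0,0,0,0,0]]]}}

```text
clock: 6.75
position: [0.7002, -0.025, 0.0338]
ee_rot: [-0.0, 3.141, -0.0]
force: [-0.1, 0.9, -0.7]
width: 0.704
gripper_force: 20.0
```

>>> {"op": "arm_command", "data": {"targets": [[[0,0,0.0005,0,0,0],[0,0,0,0,0,0],[0,0,0,0,0,0],[0,0,0,0,0,0]]], "jaw": 0.085}}

```text
clock: 7.25
position: [0.7001, -0.0249, 0.0333]
ee_rot: [-0.0, 3.141, 0.0]
force: [-0.1, 0.3, 0.0]
width: 0.924
gripper_force: 0.0
```

>>> {"op": "arm_command", "data": {"targets": [[[0,0,-0.02,0,0,0],[0,0,-0.03,0,0,0],[0,0,-0.03,0,0,0],[0.04,0.02,-0.01,0,0,0],[0.04,0.02,0,0,0,0],[0.04,0.02,0,0,0,0],[0.04,0.02,0,0,0,0],[0.04,0.02,0,0,0,0],[0.036,0.019,0,0,0,0],[0,0,0,0,0,0]]]}}

```text
clock: 8.5
position: [0.4619, 0.0956, 0.1245]
ee_rot: [0.005, -3.141, -0.002]
force: [0.5, -0.4, -0.2]
width: 0.922
gripper_force: 0.0
```

```bash
python3 - <<'E'
from cell import arm
from h import *
d=arm.get_image("scene"); cv2.imwrite("pics/scene3.png",cv2.resize(d["pixels"][170:320,180:460,::-1],None,fx=2.8,fy=2.8))
P=cloud(d)
m=(P[...,2]>.032)&(P[...,2]<.04)&(np.hypot(P[...,0]-.7,P[...,1]+.024)<.06)
q=P[m]; print(len(q),q.min(0),q.max(0),(q.min(0)+q.max(0))/2)
E
```

```text
524 [ 0.66996568 -0.05592406  0.03201407] [0.73594876 0.00791874 0.03755885] [ 0.70295722 -0.02400266  0.03478646]
```

View pics/scene3.png

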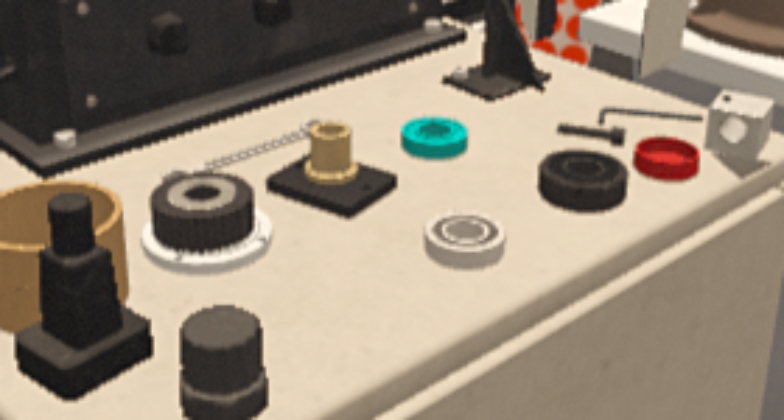

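The pulley sits centred on the base at (205,215). Before descending at the ring I'll check the tape roll near the arm.

```bash
python3 - <<'E'
from cell import arm
from h import *
d=dict(np.load("top0.npz"));P=cloud(d)
q=P[275:350,335:385].reshape(-1,3);q=q[(q[:,2]>.05)&(q[:,2]<.6)];print(q.min(0),q.max(0))
q=P[275:350,385:402].reshape(-1,3);q=q[(q[:,2]>.05)&(q[:,2]<.6)];print(q.min(0),q.max(0))
s=arm.observe();print(s["position"],np.round(s["joints"],2))
d=arm.get_image("scene"); cv2.imwrite("pics/scene4.png",d["pixels"][:,:,::-1])
E
```

```text
[ 0.30678219 -0.08775325  0.17021295] [ 0.40510135 -0.00841073  0.31625934]
[ 0.33872883 -0.0977336   0.20052891] [ 0.37111105 -0.07433408  0.2954241 ]
[0.46388659 0.0948103  0.12460658] [-0.42  0.34  0.13  2.09 -0.07  0.72  1.33]
```

View pics/scene4.png

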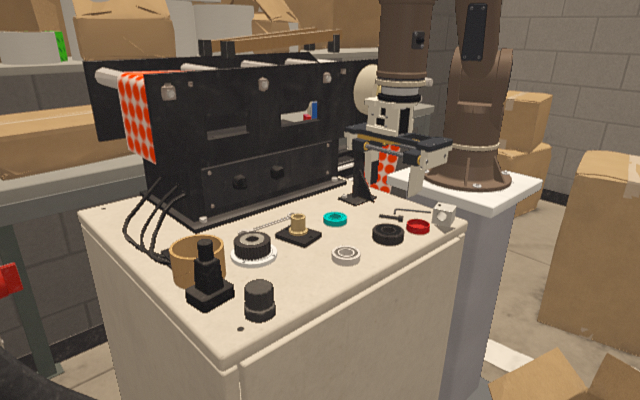

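The tape roll (x up to 0.405, y up to −0.008) clears the gripper. Descending on the ring.

>>> {"op": "arm_command", "data": {"targets": [[[0,0,0.025,0,0,0],[0,0,0.03,0,0,0],[0,0,0.03,0,0,0],[0,0,0.0175,0,0,0],[0,0,0,0,0,0],[0,0,0,0,0,0]]]}}

```text
clock: 9.35
position: [0.4654, 0.0934, 0.0209]
ee_rot: [0.002, 3.14, -0.0]
force: [-0.2, -0.5, -0.9]
width: 0.928
gripper_force: 0.0
```

>>> {"op": "arm_command", "data": {"targets": [[[0,0,0,0,0,0],[0,0,0,0,0,0],[0,0,0,0,0,0],[0,0,0,0,0,0],[0,0,0,0,0,0]]], "jaw": 0.05}}

```text
clock: 9.98
position: [0.4642, 0.0941, 0.0209]
ee_rot: [-0.0, 3.141, 0.0]
force: [0.3, -0.3, 3.3]
width: 0.671
gripper_force: 20.0
```

>>> {"op": "arm_command", "data": {"targets": [[[0,0,-0.02,0,0,0],[0,0,-0.035,0,0,0],[0,0,-0.04,0,0,0],[-0.04,-0.02,0,0,0,0],[-0.04,-0.02,0,0,0,0],[-0.04,-0.02,0,0,0,0],[-0.04,-0.02,0,0,0,0],[-0.04,-0.02,0,0,0,0],[-0.036,-0.02,0,0,0,0],[0,0,0,0,0,0]]]}}

```text
clock: 11.22
position: [0.7014, -0.0289, 0.1146]
ee_rot: [-0.005, -3.142, 0.003]
force: [-0.4, 0.8, -2.3]
width: 0.674
gripper_force: 20.0
```

>>> {"op": "arm_command", "data": {"targets": [[[0,0,0,0,0,0],[0,0,0,0,0,0]]]}}

```text
clock: 11.48
position: [0.699, -0.0249, 0.1155]
ee_rot: [0.002, -3.14, -0.001]
force: [-1.0, -0.1, -2.1]
width: 0.673
gripper_force: 20.0
```

>>> {"op": "arm_command", "data": {"targets": [[[-0.001,0,0.02,0,0,0],[0,0,0.02,0,0,0],[0,0,0.012,0,0,0],[0,0,0.005,0,0,0],[0,0,0,0,0,0],[0,0,0,0,0,0]]]}}

```text
clock: 12.22
position: [0.7014, -0.026, 0.0593]
ee_rot: [-0.0, 3.141, 0.0]
force: [-0.3, 0.4, -1.4]
width: 0.668
gripper_force: 20.0
```

>>> {"op": "arm_command", "data": {"targets": [[[0,0,0.001,0,0,0],[0,0,0,0,0,0]]]}}

```text
clock: 12.48
position: [0.7011, -0.0259, 0.0579]
ee_rot: [-0.0, 3.141, 0.0]
force: [-0.4, -0.6, -1.8]
width: 0.671
gripper_force: 20.0
```

>>> {"op": "arm_command", "data": {"targets": [[[0,0,0.0008,0,0,0],[0,0,0,0,0,0]]]}}

```text
clock: 12.72
position: [0.7011, -0.0259, 0.0571]
ee_rot: [-0.0, 3.141, 0.0]
force: [-0.6, -0.2, -1.4]
width: 0.671
gripper_force: 20.0
```

>>> {"op": "arm_command", "data": {"targets": [[[0,0,0,0,0,0],[0,0,0,0,0,0],[0,0,0,0,0,0],[0,0,0,0,0,0]]], "jaw": 0.085}}

```text
clock: 13.22
position: [0.701, -0.0259, 0.057]
ee_rot: [-0.0, 3.141, 0.0]
force: [-0.0, 0.6, -0.0]
width: 0.925
gripper_force: 0.0
```

>>> {"op": "arm_command", "data": {"targets": [[[0,0,-0.02,0,0,0],[0,0,-0.04,0,0,0],[0.03,0.03,0,0,0,0],[0.03,0.03,0,0,0,0],[0.03,0.03,0,0,0,0],[0.028,0.03,0,0,0,0],[0,0,0,0,0,0],[0,0,0,0,0,0],[0,0,0,0,0,0]]]}}

```text
clock: 14.35
position: [0.584, 0.0929, 0.1175]
ee_rot: [0.002, 3.14, -0.001]
force: [0.3, -1.0, -0.9]
width: 0.927
gripper_force: 0.0
```

```bash
python3 - <<'E'
from cell import arm
from h import *
d=arm.get_image("scene"); cv2.imwrite("pics/scene5.png",cv2.resize(d["pixels"][170:320,180:460,::-1],None,fx=2.8,fy=2.8))
P=cloud(d)
for lo,hi in((.022,.033),(.046,.054),(.056,.065)):
  m=(P[...,2]>lo)&(P[...,2]<hi)&(np.hypot(P[...,0]-.7,P[...,1]+.024)<.05)
  q=P[m]; print(len(q),q.min(0),q.max(0),(q.min(0)+q.max(0))/2)
E
```

```text
203 [ 0.67960286 -0.0361463   0.02206556] [0.73590998 0.00950459 0.03291648] [ 0.70775642 -0.01332086  0.02749102]
196 [ 0.68056802 -0.04046739  0.04601152] [0.73361173 0.0063975  0.05396955] [ 0.70708988 -0.01703494  0.04999054]
349 [ 0.67149553 -0.05565439  0.05600333] [0.73204661 0.00529932 0.0585433 ] [ 0.70177107 -0.02517753  0.05727331]
```

View pics/scene5.png

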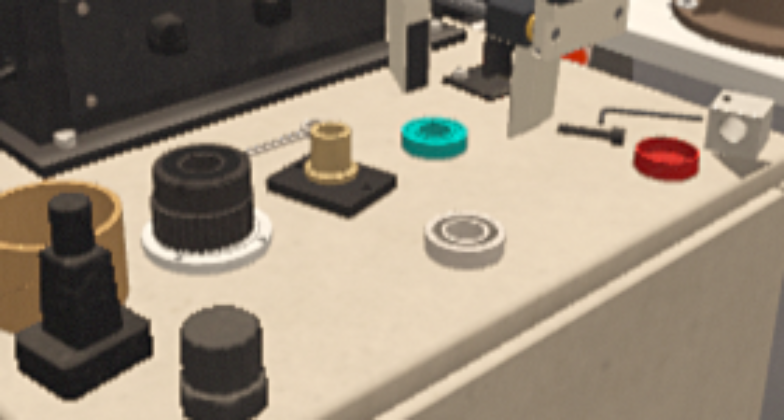

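The ring sits squarely on the pulley at (203,185). Now the bearing, which is at (465,238).

>>> {"op": "arm_command", "data": {"targets": [[[0.001,0.001,0.03,0,0,0],[0,0,0.03,0,0,0],[0,0,0.025,0,0,0],[0,0,0.0115,0,0,0],[0,0,0,0,0,0],[0,0,0,0,0,0]]]}}

```text
clock: 15.15
position: [0.5826, 0.0947, 0.0208]
ee_rot: [0.001, 3.141, 0.0]
force: [0.5, -0.7, 0.6]
width: 0.929
gripper_force: 0.0
```

>>> {"op": "arm_command", "data": {"targets": [[[0,0,0,0,0,0],[0,0,0,0,0,0],[0,0,0,0,0,0],[0,0,0,0,0,0],[0,0,0,0,0,0],[0,0,0,0,0,0]]], "jaw": 0.04}}

```text
clock: 15.9
position: [0.582, 0.0951, 0.0204]
ee_rot: [0.0, -3.142, -0.0]
force: [-0.7, 0.0, -0.4]
width: 0.55
gripper_force: 20.0
```

>>> {"op": "arm_command", "data": {"targets": [[[0,0,-0.02,0,0,0],[0,0,-0.04,0,0,0],[0,0,-0.04,0,0,0],[-0.03,-0.03,-0.01,0,0,0],[-0.03,-0.03,0,0,0,0],[-0.03,-0.03,0,0,0,0],[-0.028,-0.029,0,0,0,0],[0,0,0,0,0,0],[0,0,0,0,0,0],[0,0,0,0,0,0]]]}}

```text
clock: 17.15
position: [0.6993, -0.0224, 0.1302]
ee_rot: [0.003, -3.141, -0.001]
force: [-0.2, -0.1, -1.3]
width: 0.552
gripper_force: 20.0
```

>>> {"op": "arm_command", "data": {"targets": [[[-0.001,-0.002,0.02,0,0,0],[0,0,0.018,0,0,0],[0,0,0.008,0,0,0],[0,0,0.004,0,0,0],[0,0,0,0,0,0],[0,0,0,0,0,0],[0,0,0,0,0,0]]]}}

```text
clock: 18.02
position: [0.7013, -0.0259, 0.081]
ee_rot: [-0.0, 3.141, 0.0]
force: [-0.2, 0.2, -1.1]
width: 0.553
gripper_force: 20.0
```

>>> {"op": "arm_command", "data": {"targets": [[[0.0005,0.0005,0.0023,0,0,0],[0,0,0,0,0,0],[0,0,0,0,0,0]]]}}

```text
clock: 18.4
position: [0.7005, -0.0255, 0.0781]
ee_rot: [0.0, -3.142, -0.0]
force: [-0.1, 1.1, -1.3]
width: 0.553
gripper_force: 20.0
```

>>> {"op": "arm_command", "data": {"targets": [[[0,0,0,0,0,0],[0,0,0,0,0,0],[0,0,0,0,0,0],[0,0,0,0,0,0]]], "jaw": 0.07}}

```text
clock: 18.9
position: [0.7005, -0.0255, 0.0782]
ee_rot: [-0.0, 3.141, 0.0]
force: [-0.6, -0.4, 0.3]
width: 0.763
gripper_force: 0.0
```

>>> {"op": "arm_command", "data": {"targets": [[[0,0,-0.02,0,0,0],[0,0,-0.03,0,0,0],[0.03,-0.002,0,0,0,0],[0.03,-0.002,0,0,0,0],[0.03,-0.001,0,0,0,0],[0.023,0,0,0,0,0],[0,0,0,0,0,0],[0,0,0,0,0,0],[0,0,0,0,0,0]]], "jaw": 0.06}}

```text
clock: 20.02
position: [0.5886, -0.0304, 0.1284]
ee_rot: [-0.0, 3.14, -0.0]
force: [-0.1, 0.3, -0.6]
width: 0.654
gripper_force: 0.0
```

```bash
python3 - <<'E'
from cell import arm
from h import *
d=arm.get_image("scene"); cv2.imwrite("pics/scene6.png",cv2.resize(d["pixels"][170:320,180:460,::-1],None,fx=2.8,fy=2.8))
P=cloud(d)
for (cx,cy),lo,hi in(((.7,-.024),.068,.078),((.588,-.03),.038,.055)):
  m=(P[...,2]>lo)&(P[...,2]<hi)&(np.hypot(P[...,0]-cx,P[...,1]-cy)<.04)
  q=P[m]; print(len(q),q.min(0),q.max(0),(q.min(0)+q.max(0))/2)
E
```

```text
304 [ 0.67671054 -0.04964981  0.06801815] [0.72834432 0.00139335 0.0731022 ] [ 0.70252743 -0.02412823  0.07056017]
109 [ 0.57770719 -0.04569131  0.03802269] [ 0.6050771  -0.01539886  0.04672137] [ 0.59139214 -0.03054508  0.04237203]
```

View pics/scene6.png

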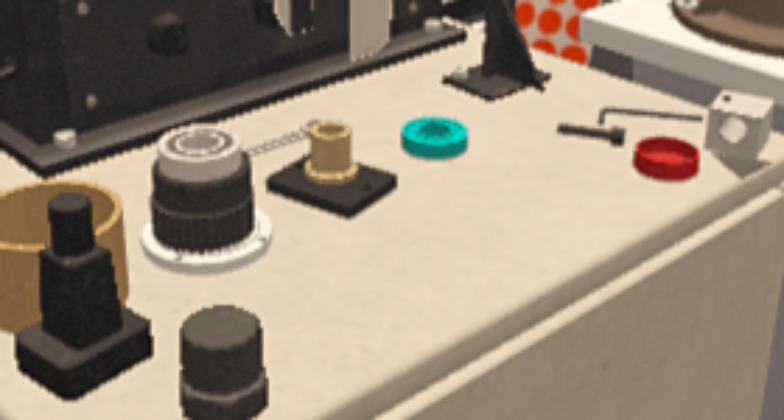

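The bearing is centred on the stack at (200,150) and the gripper is over the bush at (330,150).

>>> {"op": "arm_command", "data": {"targets": [[[0,0,0.03,0,0,0],[0,0,0.025,0,0,0],[0,0,0.02,0,0,0],[0,0,0.01,0,0,0],[0,0,0,0,0,0],[0,0,0,0,0,0],[0,0,0,0,0,0]]]}}

```text
clock: 20.95
position: [0.5881, -0.0304, 0.0439]
ee_rot: [-0.0, 3.14, 0.0]
force: [-0.6, -0.5, -0.4]
width: 0.651
gripper_force: 0.0
```

>>> {"op": "arm_command", "data": {"targets": [[[0,0,0.001,0,0,0],[0,0,0,0,0,0],[0,0,0,0,0,0],[0,0,0,0,0,0],[0,0,0,0,0,0],[0,0,0,0,0,0]]], "jaw": 0.015}}

```text
clock: 21.7
position: [0.5875, -0.0304, 0.0421]
ee_rot: [0.0, -3.142, -0.0]
force: [0.1, -0.9, 1.4]
width: 0.306
gripper_force: 20.0
```

>>> {"op": "arm_command", "data": {"targets": [[[0,0,-0.01,0,0,0],[0,0,-0.03,0,0,0],[0,0,-0.04,0,0,0],[0,0,-0.03,0,0,0],[0,0,0,0,0,0],[0,0,0,0,0,0]]]}}

```text
clock: 22.45
position: [0.587, -0.0304, 0.1517]
ee_rot: [0.0, -3.141, -0.0]
force: [0.0, -0.3, -2.0]
width: 0.304
gripper_force: 20.0
```

```bash
python3 - <<'E'
from cell import arm
from h import *
d=arm.get_image("scene"); cv2.imwrite("pics/scene7.png",cv2.resize(d["pixels"][100:320,180:460,::-1],None,fx=2.7,fy=2.7))
E
```

```text
(no output)
```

View pics/scene7.png

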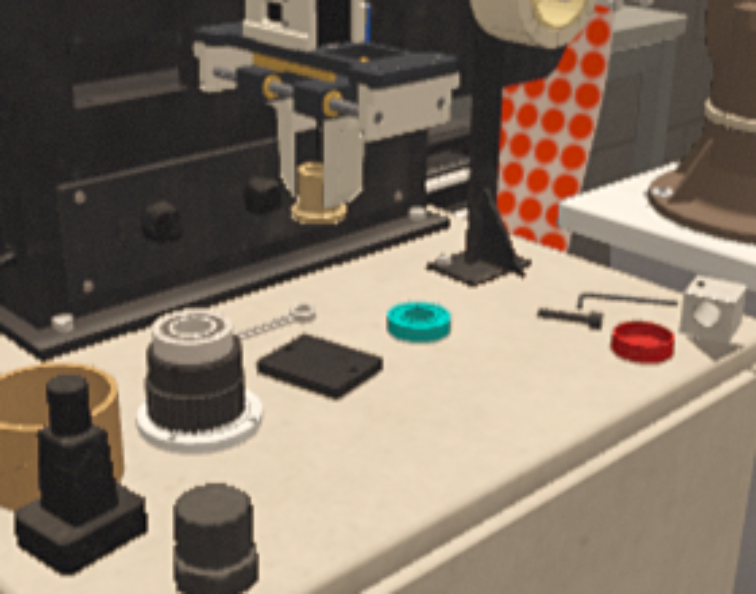

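The bush is held upright at (320,195), with the die plate in place. Moving it over the stack.

>>> {"op": "arm_command", "data": {"targets": [[[-0.03,0.001,0,0,0,0],[-0.03,0.002,0,0,0,0],[-0.03,0.002,0,0,0,0],[-0.023,0,0,0,0,0],[0,0,0,0,0,0],[0,0,0.02,0,0,0],[0,0,0.015,0,0,0],[0,0,0.006,0,0,0],[0,0,0,0,0,0],[0,0,0,0,0,0]]]}}

```text
clock: 23.75
position: [0.7008, -0.0255, 0.1117]
ee_rot: [-0.0, 3.141, 0.0]
force: [-0.4, 0.3, -1.0]
width: 0.304
gripper_force: 20.0
```

>>> {"op": "arm_command", "data": {"targets": [[[0,0,0.003,0,0,0],[0,0,0,0,0,0],[0,0,0,0,0,0]]]}}

```text
clock: 24.12
position: [0.7005, -0.0254, 0.1083]
ee_rot: [-0.0, 3.141, 0.0]
force: [0.6, 0.9, -1.0]
width: 0.304
gripper_force: 20.0
```

>>> {"op": "arm_command", "data": {"targets": [[[0,0,0.003,0,0,0],[0,0,0.001,0,0,0],[0,0,0,0,0,0],[0,0,0,0,0,0]]]}}

```text
clock: 24.62
position: [0.7005, -0.0254, 0.1041]
ee_rot: [-0.0, 3.142, 0.0]
force: [0.5, 0.9, -1.4]
width: 0.305
gripper_force: 20.0
```

>>> {"op": "arm_command", "data": {"targets": [[[0,0,0.0005,0,0,0],[0,0,0,0,0,0]]]}}

```text
clock: 24.88
position: [0.7005, -0.0254, 0.1036]
ee_rot: [-0.0, 3.142, 0.0]
force: [-0.7, 0.4, -1.2]
width: 0.303
gripper_force: 20.0
```

>>> {"op": "arm_command", "data": {"targets": [[[0,0,0,0,0,0],[0,0,0,0,0,0],[0,0,0,0,0,0],[0,0,0,0,0,0]]], "jaw": 0.055}}

```text
clock: 25.38
position: [0.7005, -0.0254, 0.1037]
ee_rot: [-0.0, 3.141, 0.0]
force: [-0.1, 0.1, -1.2]
width: 0.594
gripper_force: 0.0
```

>>> {"op": "arm_command", "data": {"targets": [[[0,0,-0.02,0,0,0],[0,0,-0.03,0,0,0],[0,0,-0.03,0,0,0],[0.03,0.03,-0.02,0,0,0],[0.03,0.03,0,0,0,0],[0.03,0.03,0,0,0,0],[0.03,0.03,0,0,0,0],[0,0,0,0,0,0],[0,0,0,0,0,0],[0,0,0,0,0,0]]]}}

```text
clock: 26.62
position: [0.5814, 0.0934, 0.2042]
ee_rot: [0.003, 3.14, -0.001]
force: [-0.4, -0.3, -0.1]
width: 0.602
gripper_force: 0.0
```

```bash
python3 - <<'E'
from cell import arm
from h import *
d=arm.get_image("scene"); cv2.imwrite("pics/scene8.png",cv2.resize(d["pixels"][150:320,180:460,::-1],None,fx=2.8,fy=2.8))
P=cloud(d)
for lo,hi in((.068,.078),(.077,.083),(.1,.112)):
  m=(P[...,2]>lo)&(P[...,2]<hi)&(np.hypot(P[...,0]-.7,P[...,1]+.024)<.04)
  q=P[m]; print(len(q),q.min(0),q.max(0),(q.min(0)+q.max(0))/2)
E
```

```text
256 [ 0.67708317 -0.04960331  0.06805581] [0.72917676 0.00116761 0.07798918] [ 0.70312996 -0.02421785  0.07302249]
78 [ 0.68707817 -0.03888555  0.07701768] [ 0.72202208 -0.00691855  0.0829636 ] [ 0.70455012 -0.02290205  0.07999064]
125 [ 0.68796607 -0.03925468  0.10004048] [ 0.71839055 -0.01020871  0.10714755] [ 0.70317831 -0.0247317   0.10359401]
```

View pics/scene8.png

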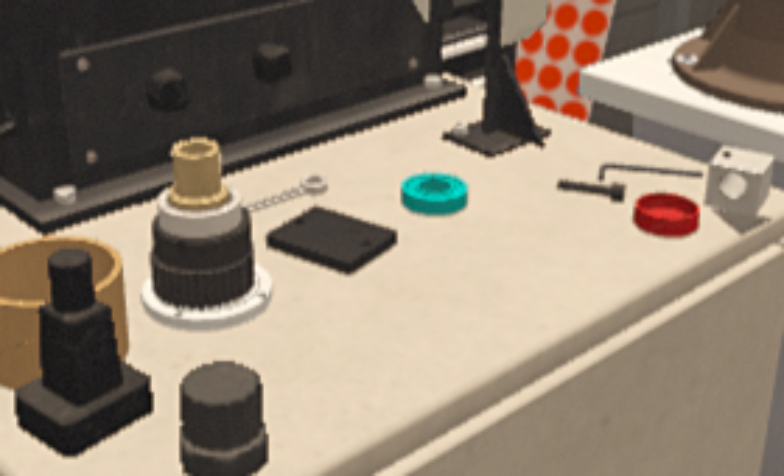

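The full stack stands upright and centred at about (205,230). The plate, spanner and cap are where they were, and the gripper is clear.

```bash
python3 -c "
from cell import arm
print(arm.sign_off())"
```

```text
the job is handed in; nothing more can be done
None
```

The idler set is stacked on the base in order (pulley, ring, bearing, bush flange down), centred to within about 3 mm by the camera, and handed in at about 27 s; sign-off returned no verdict.

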